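Push a stuck bung out of a centrifuge adapter sleeve

ROBOT

A 6-joint arm with a two-finger parallel gripper is mounted at the origin on a cart in front of the work surface, level with it; the furniture and walls round the work are solid. World frame = base frame: x ahead of the robot, y to its left, z up, the work surface at z = 0. Lengths are in mm, angles in rad, forces in N, time in s.
With the tool pointing down it reaches from about 275 to 1000 mm from the base axis. Payload 8.4 kg.
Tool frame: the origin (TCP) lies between the finger pads; the fingertips stand r.tips_ahead ahead of it and the grasp point (between the pads) lies 6 mm ahead of it (r.tips_ahead is the distance from the TCP to the fingertips, in mm); z points along the fingers, y is the line along which they close (so a half turn about z gives the same grasp; the last joint's range is limited). The gripper opens to 85 mm and grips with 20 to 120 N. Pads are 22 mm wide; open, the fingers measure 114 mm over their backs; the gripper's body (76 mm by 85 mm) begins 54 mm behind the grasp point. The pads swing forward as they close: fully open they stand 13 mm farther back than shut.
Start: joints at [1.264, 0.353, 1.633, -0, 1.155, -0.002], TCP at [187.563, 596.195, 256.281] pointing down, gripper open.
Joint ranges: [-2.63, 2.63], [-0.92, 2.1], [0.06, 2.66], [-1.3, 4.44], [0, 2.69], [-3.02, 3.02]. Speed limits (rad/s): [2.22, 2.22, 2.79, 3.14, 3.14, 3.14].

INTERFACE

Orientations are given as [roll, pitch, yaw] about the fixed x, y, z axes, in that order (R = Rz(yaw) Ry(pitch) Rx(roll)).
In Python, from rig import r gives the robot as it stands.
- The arm moves only by the tool carry_out, never from a script. Its arguments are lists of equal length, an entry for each row: "delta_pos": the shift along the tool's x, y, z in m, a list of three; "rot": the turn, a rotation vector about the tool's x, y, z in degrees, a list of three. A call has 1 to 8 rows; each row is the pose to reach, as a shift and turn from the pose commanded when the call began, along the tool's axes at that moment; what a row does not reach only later rows make up. A row lasts 1/8 s, in which the tool goes at most 62.5 mm and 10.7 degrees, less where a joint would pass 70% of its speed; a pose out of reach is approached as far as the arm can. A call with a gripper value outside its range is refused whole. "claw" is the finger opening in m, from 0 to 0.0854, set as the call begins (left out, the last holds). The fingers move at their own pace and stop on an object; "grip_force" is the grip in N (left out, the last holds). Time passes only in rows, so rows that repeat a pose let the fingers close. It gives the time, the measured TCP pose, the force, the opening and the grip force at its end, in the units of the state.
- r.sense(): the state, without advancing time (a new reading comes with each control period).
- r.grab_frame(name): name is "side" or "top"; returns the picture (384x512x3 uint8, blue, green, red); there is no depth.
- r.camera_info(name): a dict with "fx", "fy", "cx", "cy" (pixels), "distortion" ([k1, k2, p1, p2, k3] as OpenCV has them; the pictures are not rectified), "pose" (4x4, takes a point from camera to world coordinates). Camera axes: x right, y down, z forward; pixel columns grow to the right and rows downward; lengths in mm; the calibration is good to about 2 mm. A picture is of the moment at which its call begins. camera_info takes no time and is no camera call.
- r.sign_off(): hands the job in; it is judged then, once.
Trained networks look in the newest picture that a camera, given by its name, has taken for a name from the list of things; names that differ only in an ending like _2 or _b are one class to them, and where a whole thing is asked for, a point or a joint stands for the part that bears it (a point fixed in the world has none). Each returns a list of dicts, best first, with "p" (0 to 1); they miss things now and then, are a little off and sometimes report something else, mostly with a low value. They report only what shows in the picture. A call takes as long as a camera call. They do not tell look-alikes from the thing itself.
- r.recognise(thing, camera): "box" ([left, top, right, bottom] in pixels, round what is visible of it).
- r.cut_out(thing, camera): "mask" (384x512 bool, what is visible of it) and "box" ([left, top, right, bottom] in pixels, round what is visible of it).
The state is a dict: "clock": time; "qpos": joint angles; "qvel": joint speeds; "joint_efforts": joint torques, N m; "eef_pos": TCP position; "tcp_rot": TCP orientation; "contact_force": force on the tool from outside, world axes, zero at the start; "wrist_torque": the same for the moment, N m; "opening": opening from 0.0 (shut) to 1.0 (fully open); "grasp_force": force on a finger pad.
Only numpy, scipy, OpenCV 4.12 (cv2) and the standard library are available. Lean on these libraries where they do the work, as an engineer would, in place of code of your own. Each camera call takes 0.05 s, during which the arm holds its last target. There are 200 camera calls.

TASK

A rubber bung is stuck out of sight in the bore of the grey centrifuge adapter sleeve, which floats on a rubber cushion on the round stand. Take the push rod from its holder, feel for the bore with its tip, and push the bung down and right out so that it drops into the catch pan below. Press gently enough that the sleeve is never driven down to the end of its soft mount (about 25 N), leave the bottle, timer and jar alone, and finally put the rod back in its holder, upright and with its collar down on the rim.

Things in the scene. Friction and masses are not known exactly. Their poses are not given: they have to be found in the camera images.
- rod_grip (a point): Centre of the black round handle of the push rod (22 mm diameter, 46 mm long, graspable from above at any yaw), which starts upright. z points up along it. Handle from 22 mm below to 24 mm above this point; under it a steel collar 26 mm across and 4 mm thick (underside 26 mm below this point), then a straight steel shank 11 mm thick, its tip chamfered 1 mm. 0.1 to 0.2 kg.
- rod_tip (a point): The centre of the shank's lower end, 111 mm below rod_grip on the rod's axis and 85 mm below the underside of its collar. z points up along the rod.
- holder_mouth (a point): Centre of the rim of the fixed rod holder: white tube, 36 mm thick (44 mm at the rim), 95 mm high, on a dark round foot 84 mm across; vertical hole 16 mm wide, 87 mm deep. The rod hangs in it with its collar on the rim: rod_grip is then 26 mm above this point. z up.
- collar_centre (a point): On the centre line of the fixed round stand (112 mm across), 135 mm above the worktop, level with the flat top of the grey sleeve. z up. The sleeve is NOT centred here: its mount is eccentric, and the axis of its bore is 4 to 7 mm (mostly about 5.5) away horizontally, in an unknown direction that is not reported.
- sleeve (a joint): Grey upright sleeve: flange 48 mm, body 36 mm wide, 60 mm tall, lower end 75 mm above the worktop; bore 14 mm wide, straight, sharp-edged, open at both ends; four soft ribs 12 to 54 mm deep in it grip the bung. Value: how far it is pushed down on its cushion, in m: 0 at rest, 1 mm more per 2 N of load beyond 1 N, springs back. Hard stop at 0.014; 0.0125 is about 25 N.
- catch_pan (a joint): Round aluminium pan under the sleeve (86 mm across, rim 18 mm high, floor 21 mm above the worktop). Value: how far it is weighed down on its soft spring, in m: 0 empty, about 0.0045 with the bung in it. The bung: black rubber, 13 mm across, 20 mm long, its top 12 to 20 mm below the sleeve's mouth; 8 to 18 N slide it until its top is some 55 mm deep; then it drops.
- bottle: Bystander: white reagent bottle with a cap, 50 mm across, 135 mm high; origin at the centre of its underside.
- timer: Bystander: white lab timer, 42x66x57 mm; origin at the centre of its underside.
- jar: Bystander: screw-top specimen jar, 41 mm across, 58 mm high; origin at the centre of its underside.
Mind the look-alikes: they are no part of the job. What is shaped like the part that bears rod_grip but turquoise is not meant.

How it is judged:
By the outcome, as a careful person would: the job done as asked, in the order asked, and still so for the second after the job is handed in, with the robot touching nothing.
It also fails if it takes over 72 s, if anything falls off the work surface, if the arm or the gripper's body presses on something with over 40 N, if the wrist force passes 120 N, or if a joint passes its speed limit or range.

## Working session

There is one attempt and no reset: what is moved stays moved. The work goes in short steps, Python scripts to look and compute and a tool call to move; the robot and the scene stay as the last step left them, time stands still between calls to the robot, and variables do not carry over. Pictures are saved under pics/ and viewed, at most 10 in all, crops included, and the job is handed in when it is done.

Besides the shell and the picture viewer there is one more tool, called after ">>>" as a command line: name --argument value ..., lists and objects as JSON in quotes. carry_out: Moves the arm, as the interface text tells. Its arguments: {"type":"object","properties":{"delta_pos":{"type":"array","items":{"type":"array","items":{"type":"number"}}},"rot":{"type":"array","items":{"type":"array","items":{"type":"number"}}},"claw":{"type":"number"},"grip_force":{"type":"number"}},"required":["delta_pos","rot"]}

```bash
mkdir -p pics; ls; python3 - <<'E'
from rig import r
import cv2,numpy as np
s=r.sense(); print({k:np.round(v,3).tolist() for k,v in s.items()}, r.tips_ahead)
for n in("side","top"):
    cv2.imwrite(f"pics/{n}0.png",r.grab_frame(n)); c=r.camera_info(n)
    print(n,{k:np.round(v,3).tolist() for k,v in c.items()})
    for t in("rod_grip","holder_mouth","sleeve","collar_centre","catch_pan","bottle","timer","jar"):
        try: print(t,[(np.round(d["box"]).tolist(),round(d["p"],2)) for d in r.recognise(t,n)][:3])
        except Exception as e: print(t,e)
E
```

```text
pics
{'clock': 0.0, 'qpos': [1.264, 0.354, 1.634, -0.0, 1.155, -0.002], 'qvel': [-0.001, -0.002, -0.001, -0.001, -0.001, 0.001], 'joint_efforts': [0.001, -60.526, -34.207, 0.0, 0.009, 0.0], 'eef_pos': [187.431, 595.743, 255.569], 'tcp_rot': [-3.14, 0.0, 2.837], 'contact_force': [-0.477, 0.114, 0.83], 'wrist_torque': [0.01, -0.006, -0.04], 'grasp_force': 0.0, 'opening': 0.999} 25.0
side {'fx': 393.66, 'fy': 393.66, 'cx': 253.628, 'cy': 196.129, 'distortion': [-0.057, 0.0, 0.0, 0.0, 0.0], 'pose': [[-1.0, -0.008, -0.029, 619.825], [0.022, 0.44, -0.898, 1118.194], [0.02, -0.898, -0.439, 655.57], [0.0, 0.0, 0.0, 1.0]]}
rod_grip [([246.0, 218.0, 256.0, 262.0], 0.7), ([282.0, 203.0, 288.0, 229.0], 0.43)]
holder_mouth [([276.0, 220.0, 298.0, 258.0], 0.89), ([263.0, 244.0, 281.0, 284.0], 0.27)]
sleeve [([266.0, 170.0, 276.0, 190.0], 0.54)]
collar_centre [([250.0, 175.0, 285.0, 214.0], 0.76)]
catch_pan [([258.0, 194.0, 277.0, 208.0], 0.65)]
bottle [([261.0, 243.0, 283.0, 286.0], 0.73)]
timer []
jar [([227.0, 208.0, 241.0, 229.0], 0.64)]
top {'fx': 388.477, 'fy': 388.477, 'cx': 250.084, 'cy': 189.512, 'distortion': [-0.039, 0.0, 0.0, 0.0, 0.0], 'pose': [[0.02, -0.981, 0.193, 330.67], [-1.0, -0.02, 0.002, -19.273], [0.002, -0.193, -0.981, 1273.759], [0.0, 0.0, 0.0, 1.0]]}
rod_grip [([181.0, 171.0, 190.0, 185.0], 0.66)]
holder_mouth [([187.0, 203.0, 212.0, 228.0], 0.92)]
sleeve [([284.0, 188.0, 302.0, 207.0], 0.72)]
collar_centre [([273.0, 183.0, 310.0, 222.0], 0.92)]
catch_pan []
bottle [([138.0, 187.0, 158.0, 206.0], 0.65)]
timer [([273.0, 182.0, 312.0, 222.0], 0.48)]
jar [([272.0, 183.0, 314.0, 225.0], 0.54), ([245.0, 163.0, 253.0, 176.0], 0.5)]
```

```bash
python3 - <<'E'
import cv2
a=cv2.imread("pics/side0.png")[130:310,150:390];b=cv2.imread("pics/top0.png")[110:290,100:340]
cv2.imwrite("pics/v1.png",cv2.resize(a,None,fx=3.3,fy=3.3,interpolation=2))
cv2.imwrite("pics/v2.png",cv2.resize(b,None,fx=3.3,fy=3.3,interpolation=2))
E
```

```text
(no output)
```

View pics/v1.png

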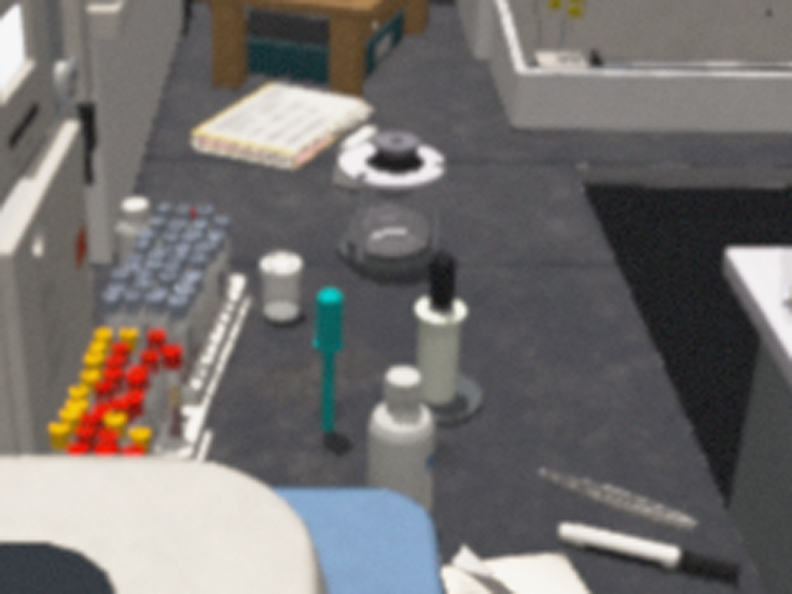

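View pics/v2.png

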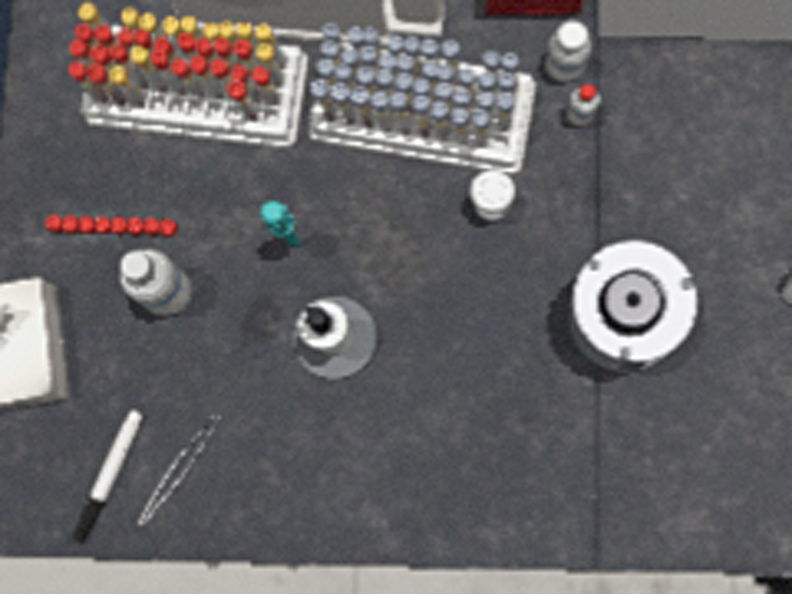

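v1 (side): black handle at about px (284,215) standing in the white holder (rim ≈(283,224)), and the sleeve on its stand at ≈(270,173). The turquoise decoy is at ≈(250,235). v2 (top): handle top at ≈(196,207), and a grey flange with a dark bore spot at ≈(292,200.5).

```bash
cat > h.py <<'E'
import cv2,numpy as np
from rig import r
def ray(n,p):
    c=r.camera_info(n);K=np.array([[c["fx"],0,c["cx"]],[0,c["fy"],c["cy"]],[0,0,1]])
    q=cv2.undistortPoints(np.array([[p]],float),K,np.array(c["distortion"]))[0,0]
    T=np.array(c["pose"]);return T[:3,3],T[:3,:3]@np.r_[q,1]
def proj(n,X):
    c=r.camera_info(n);K=np.array([[c["fx"],0,c["cx"]],[0,c["fy"],c["cy"]],[0,0,1]])
    M=np.linalg.inv(np.array(c["pose"]))
    return cv2.projectPoints(np.atleast_2d(np.array(X,float)),cv2.Rodrigues(M[:3,:3])[0],M[:3,3],K,np.array(c["distortion"]))[0][:,0]
def atz(n,p,z):
    o,d=ray(n,p);return o+d*(z-o[2])/d[2]
def tri(a,b):
    (o,d),(p,e)=ray("side",a),ray("top",b);s=np.linalg.lstsq(np.c_[d,-e],p-o,rcond=None)[0]
    A,B=o+d*s[0],p+e*s[1];return (A+B)/2,np.linalg.norm(A-B)
E
python3 - <<'E'
from h import *
np.set_printoptions(linewidth=250,suppress=True,precision=1)
for n,a in(("side",(284,208)),("top",(196,207))): pass
print("handle top",tri((284,208),(196,205)))
print("sleeve",tri((269.7,172),(291.8,200.6)))
g=lambda n:cv2.cvtColor(cv2.imread(f"pics/{n}0.png"),cv2.COLOR_BGR2GRAY)
t=g("top");s=g("side")
print("top 187..213 x 196..226\n",t[196:228,186:214])
print("top sleeve cols 280..304 rows 186..212\n",t[186:212,279:305])
print("side handle rows 200..232, cols 274..294\n",s[200:232,274:295])
print("side sleeve rows 164..190, cols 250..287\n",s[164:190,250:288])
E
```

```text
handle top (array([502.9, 141.8, 141.6]), np.float64(0.7450325318781696))
sleeve (array([ 524.7, -141.8,  132.4]), np.float64(1.972574904050823))
top 187..213 x 196..226
 [[ 80  81  87  77  77  77  75  76  77  78  82  79  78  80  76  80  80  75  80  80  77  77  81  86  86  91  97  95]
 [ 86  85  84  87  87  75  77  75  79  71  82  82  82  79  76  74  76  76  73  80  75  76  80  81  87 102 102 101]
 [ 86  92  88  92  84  79  81  85  78  81  77  76  81  70  70  75  70  77  71  76  80  83  81  86  87  93  95 106]
 [ 83  88  85  87  81  82  78  79  76  71  70  71  74  75  72  78  79  85  84  75  78  85  88  82  79  83  85  96]
 [ 80  80  78  79  77  77  76  76  73  76  91 109 117 126 130 129 131 132 123 105  86  82  79  77  79  81  92 100]
 [ 85  87  83  82  78  81  77  84  95 134 183 204 196 176 161 137 122 127 130 134 132 114  86  77  80  86  93  92]
 [ 81  81  81  82  80  79  81 132 174 173 197 240 254 254 244 213 164 131 127 135 137 137 125  92  77  80  85  86]
 [ 83  86  84  83  78  80  75  52  64  69  82 122 210 253 252 249 234 184 131 129 132 136 137 125 100  72  77  84]
 [ 84  87
[... 11774 characters left out ...]
16 218 216 215 214 215 207 197 184 169 153 134 120 103  96  95  93  91  91  90]
 [ 91  89  91  98 103 107 111 110 108 105 104 111 122 130 139 145 148 151 152 153 154 153 150 148 143 133 127 119 109 102  96  93  93  94  97  90  93  91]
 [ 90  94  92  87  90  89  84  86  89  93  93  91  95  99  97  97  99 100 103 107 106 102 100 100  96  99  99  95  94  94  94  92  91  91  94  94  92  94]
 [ 93  97  98  95  96  89  81  81  86  93  94  89  95  90  85  80  77  79  80  80  78  78  79  81  85  91  94  94  93  94  93  93  95  90  90  92  91  89]
 [ 92  97  96 100 100  97  91  91  92  95  93  91  92  91  85  82  79  76  76  76  74  78  80  83  90  93  94  92  92  91  92  91  89  91  89  88  91  89]]
```

```bash
python3 - <<'E'
from h import *
np.set_printoptions(suppress=True,precision=1)
g=lambda n:cv2.cvtColor(cv2.imread(f"pics/{n}0.png"),cv2.COLOR_BGR2GRAY).astype(float)
t=g("top");s=g("side")
def cen(im,x0,y0,x1,y1,w):
    p=w(im[y0:y1+1,x0:x1+1]);Y,X=np.mgrid[y0:y1+1,x0:x1+1];return (p*X).sum()/p.sum(),(p*Y).sum()/p.sum()
bt=cen(t,287,196,295,204,lambda a:np.clip(190-a,0,None))
# flange: pixels in radius of spot, fill dark spot, by component
def comp(im,lo,hi,seed):
    m=((im>lo)&(im<hi)).astype(np.uint8);n,l=cv2.connectedComponents(m,connectivity=4);k=(l==l[seed[1],seed[0]]).astype(np.uint8)
    c,_=cv2.findContours(k,cv2.RETR_EXTERNAL,cv2.CHAIN_APPROX_NONE);return cv2.fitEllipse(c[0])
ft=comp(t,135,215,(285,200))
fs=comp(s,112,160,(274,172))
bs=cen(s,267,170,272,174,lambda a:np.clip(150-a,0,None))
print("bore",bt,bs,"flange",ft,fs)
print("tri flange",tri(fs[0],ft[0]),"bore@135 top",atz("top",bt,135),"flange top@135",atz("top",ft[0],135),"side bore",atz("side",bs,135),"side fl",atz("side",fs[0],135))
# stand white ring
m=np.zeros_like(t,np.uint8);m[175:230,265:320]=(t[175:230,265:320]>215);c,_=cv2.findContours(m,cv2.RETR_EXTERNAL,cv2.CHAIN_APPROX_NONE)
print("stand",cv2.fitEllipse(max(c,key=len)))
# rim of holder in top : ellipse from bright ring; side
m=np.zeros_like(t,np.uint8);m[198:218,188:208]=t[198:218,188:208]>150;c,_=cv2.findContours(m,0,1);e=cv2.fitEllipse(cv2.convexHull(max(c,key=len)));print("rim top",e)
m=np.zeros_like(t,np.uint8);m[218:228,272:294]=s[218:228,272:294]>150;c,_=cv2.findContours(m,0,1);f=cv2.fitEllipse(cv2.convexHull(max(c,key=len)));print("rim side",f)
print("rim tri",tri(f[0],e[0]),atz("top",e[0],95),atz("side",f[0],95))
# handle top, top view; handle axis in side view
print("handle top: ",tri((283.7,208.5),(195.8,205.7)),"side axis at z~121",atz("side",(283.8,214.5),121))
for z in(95,145):print(z,proj("top",[503,142,z]),proj("side",[503,142,z]))
E
```

```text
bore (np.float64(291.3699398797595), np.float64(200.30501002004007)) (np.float64(269.6465696465697), np.float64(171.9043659043659)) flange ((291.3337097167969, 200.28970336914062), (14.065418243408203, 15.219590187072754), 101.75053405761719) ((269.3860168457031, 172.03958129882812), (5.753285884857178, 16.437082290649414), 101.15196228027344)
tri flange (array([ 525.7, -140.4,  132.8]), np.float64(2.3178692169797395)) bore@135 top [ 524.1 -140.1  135. ] flange top@135 [ 524.2 -140.   135. ] side bore [ 526.2 -137.1  135. ] side fl [ 527.2 -135.9  135. ]
stand ((292.19061279296875, 200.70689392089844), (33.783573150634766, 34.86692428588867), 120.55570220947266)
rim top ((197.47023010253906, 207.88552856445312), (14.070093154907227, 14.798312187194824), 67.21000671386719)
rim side ((282.9529724121094, 223.51683044433594), (8.328035354614258, 16.165939331054688), 94.5633316040039)
rim tri (array([502.5, 143.7,  92.2]), np.float64(1.1329835423665293)) [501.5 143.4  95. ] [503.6 148.4  95. ]
handle top:  (array([502.4, 142.3, 139.9]), np.float64(1.940284359083038)) side axis at z~121 [502.  142.4 121. ]
95 [[198.  207.4]] [[283.  222.4]]
145 [[195.8 204.9]] [[283.9 206.9]]
```

```bash
python3 - <<'E'
import cv2,numpy as np
from h import *
a=cv2.imread("pics/side0.png");b=cv2.imread("pics/top0.png")
for n,i in(("side",a),("top",b)):
    for t in np.linspace(0,1,5):
        p=proj(n,[187+315*t,596-453*t,230])[0]; cv2.circle(i,tuple(int(v) for v in np.clip(p,-50,600)),3,(0,255,0),1)
cv2.imwrite("pics/v3.png",cv2.resize(np.hstack([a,b]),(800,300),interpolation=cv2.INTER_AREA))
E
```

```text
(no output)
```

View pics/v3.png

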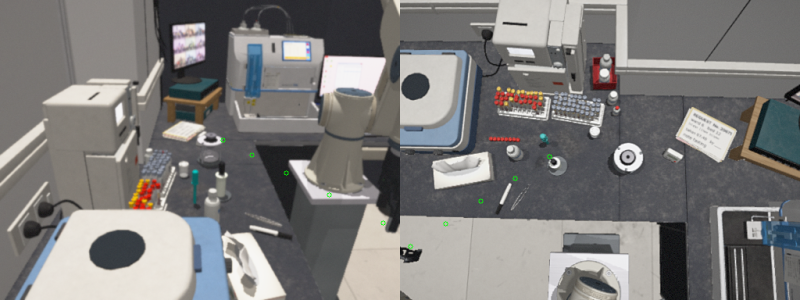

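v3: the path (green dots) from the start to the holder is clear of the equipment. Moving.

>>> carry_out --delta_pos '[[-0.044,-0.034,0],[-0.087,-0.068,0],[-0.131,-0.101,0],[-0.175,-0.135,0],[-0.218,-0.169,0],[-0.262,-0.203,0],[-0.305,-0.236,0],[-0.349,-0.27,0]]' --rot '[[0,0,-2.2],[0,0,-4.4],[0,0,-6.6],[0,0,-8.8],[0,0,-11],[0,0,-13.2],[0,0,-15.4],[0,0,-17.45]]' --claw 0.06

```text
clock: 1.9
eef_pos: [440.4, 232.4, 256.6]
tcp_rot: [3.141, 0.001, -3.141]
contact_force: [1.1, 0.7, 0.5]
opening: 0.702
grasp_force: 0.0
```

>>> carry_out --delta_pos '[[-0.02,-0.03,0.01],[-0.04,-0.06,0.02],[-0.063,-0.091,0.04],[-0.063,-0.091,0.066],[-0.063,-0.091,0.066],[-0.063,-0.091,0.066]]' --rot '[[0,0,0],[0,0,0],[0,0,0],[0,0,0],[0,0,0],[0,0,0]]'

```text
clock: 2.65
eef_pos: [502.6, 143.3, 191.1]
tcp_rot: [3.141, 0.001, -3.141]
contact_force: [0.5, 1.0, 0.9]
opening: 0.702
grasp_force: 0.0
```

```bash
python3 - <<'E'
from h import *
s=r.sense();print(s["eef_pos"],s["tcp_rot"])
a=r.grab_frame("side");b=r.grab_frame("top")
def c(i,p,h=(40,36)):
    x,y=[int(v) for v in p];return cv2.resize(i[y-h[1]:y+h[1],x-h[0]:x+h[0]],(400,360),interpolation=2)
cv2.imwrite("pics/v4.png",np.hstack([c(a,(284,205)),c(b,(196,200))]))
E
```

```text
[502.63890783 143.25209226 191.06048018] [ 3.14139442e+00  5.77340811e-04 -3.14143236e+00]
```

View pics/v4.png

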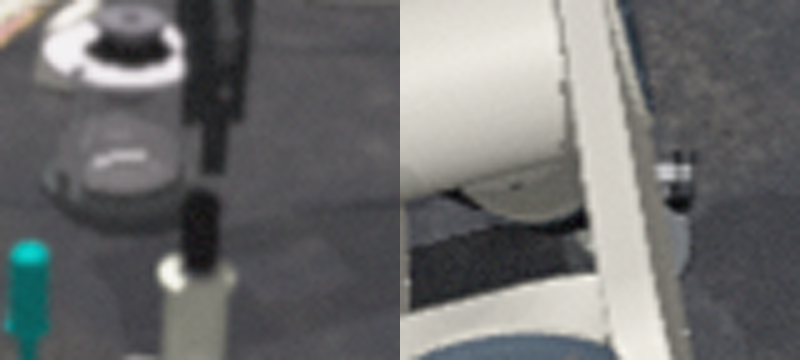

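v4: in the side view the near finger hangs at crop x≈212 (px 286.4). The handle is at crop x≈201 (px 284.2). Checking the offset by projection.

```bash
python3 - <<'E'
from h import *
np.set_printoptions(suppress=True,precision=1)
for z in (166,175,185):print(z,proj("side",[[502.6,173,z],[502.6,143,z]]).tolist())
print(proj("side",[[502.6,143.3,z] for z in(100,121,145)]).tolist())
g=cv2.cvtColor(r.grab_frame("side"),cv2.COLOR_BGR2GRAY)
for y in range(186,222,2):print(y,g[y,274:298])
E
```

```text
166 [[285.5064212997979, 205.366014969118], [284.48134322994576, 200.3948795744023]]
175 [[285.6903715315739, 202.40862535379335], [284.6567012027796, 197.49232299141443]]
185 [[285.8961285917162, 199.09662137489747], [284.8528103272418, 194.24246727055564]]
[[283.237201788303, 221.10317363029046], [283.6301336587966, 214.64779908442534], [284.08615327983176, 207.13603085274903]]
186 [140 136 127 119 107  98  69  44  35  36  32  40  34  40  55  59  47  39
  47  72  83  90  87  86]
188 [86 93 95 95 95 87 63 42 36 37 35 35 36 46 59 61 42 41 49 77 87 89 89 88]
190 [94 92 95 90 92 81 62 39 38 37 37 36 39 38 32 37 37 36 53 74 87 89 91 91]
192 [94 93 94 91 91 86 59 40 41 42 41 36 40 38 31 45 44 47 56 77 88 91 91 89]
194 [108 106 101  97  94  85  74  65  73  80  58  39  36  35  37  56  80  80
  84  88  93  89  92  90]
196 [110 108 108 105 104  94  90  87  94  90  61  40  38  38  43  63  85  89
  90  85  86  89  88  88]
198 [110 109 108 106 102 100  91  93  90  82  57  36  34  34  46  67  86  88
  87  83  87  88  86  88]
200 [114 110 109 108 107 101  91  92  91  78  52  39  30  35  50  74  8
[... 186 characters left out ...]
4  74  72  76  86  86  86
  86  84  88  89  87  90]
206 [97 85 74 65 61 66 69 68 62 62 63 68 75 83 87 87 87 88 86 89 89 87 88 85]
208 [59 62 62 67 67 63 59 44 31 31 29 29 38 57 75 83 87 88 88 87 86 84 84 83]
210 [64 62 64 60 59 54 44 25 26 29 19 25 24 38 63 75 82 82 81 81 82 84 83 85]
212 [54 51 50 50 49 46 36 28 28 26 21 28 23 42 67 81 85 83 83 86 79 83 82 79]
214 [47 45 48 50 51 50 35 26 26 17 32 29 30 43 67 73 75 75 73 74 75 72 75 74]
216 [60 68 63 72 71 68 48 27 28 27 26 26 20 41 62 67 71 72 69 71 72 71 73 73]
218 [72 69 71 73 71 65 44 29 25 28 26 24 30 44 64 71 72 72 72 70 71 70 71 72]
220 [ 69  78 104 149 170 151  92  40  29  23  24  29  31  55  73  79  75  77
  76  74  75  75  77  76]
```

The handle sits about +1 mm in x. Descending, then grasping.

>>> carry_out --delta_pos '[[-0.001,0,0.03],[-0.001,0,0.05],[-0.001,0,0.062],[-0.001,0,0.062],[-0.001,0,0.062]]' --rot '[[0,0,0],[0,0,0],[0,0,0],[0,0,0],[0,0,0]]'

```text
clock: 3.42
eef_pos: [504.0, 143.1, 129.1]
tcp_rot: [3.141, 0.001, 3.141]
contact_force: [0.7, 0.3, 1.0]
opening: 0.699
grasp_force: 0.0
```

>>> carry_out --delta_pos '[[0,0,0],[0,0,0],[0,0,0],[0,0,0],[0,0,0],[0,0,0],[0,0,0],[0,0,0]]' --rot '[[0,0,0],[0,0,0],[0,0,0],[0,0,0],[0,0,0],[0,0,0],[0,0,0],[0,0,0]]' --claw 0.01 --grip_force 70

```text
clock: 4.42
eef_pos: [503.7, 143.0, 128.9]
tcp_rot: [3.141, 0.001, 3.141]
contact_force: [-1.6, 0.3, 5.6]
opening: 0.239
grasp_force: 68.2
```

>>> carry_out --delta_pos '[[0,0,-0.005],[0,0,-0.03],[0,0,-0.06],[0,0,-0.095],[0,0,-0.13],[0,0,-0.15],[0,0,-0.15],[0,0,-0.15]]' --rot '[[0,0,0],[0,0,0],[0,0,0],[0,0,0],[0,0,0],[0,0,0],[0,0,0],[0,0,0]]'

```text
clock: 5.42
eef_pos: [502.8, 142.7, 277.3]
tcp_rot: [-3.141, -0.001, 3.141]
contact_force: [0.5, 0.7, -2.9]
opening: 0.241
grasp_force: 68.4
```

>>> carry_out --delta_pos '[[-0.003,-0.03,0],[-0.006,-0.08,0],[-0.01,-0.13,0],[-0.013,-0.18,0],[-0.016,-0.23,0],[-0.0205,-0.265,0],[-0.0205,-0.283,0],[-0.0205,-0.283,0]]' --rot '[[0,0,0],[0,0,0],[0,0,0],[0,0,0],[0,0,0],[0,0,0],[0,0,0],[0,0,0]]'

```text
clock: 6.42
eef_pos: [523.3, -140.6, 277.2]
tcp_rot: [3.141, -0.002, 3.14]
contact_force: [0.9, 0.4, -2.2]
opening: 0.242
grasp_force: 68.8
```

>>> carry_out --delta_pos '[[0,0,0.012],[0,0,0.012],[0,0,0.012]]' --rot '[[0,0,0],[0,0,0],[0,0,0]]'

```text
clock: 6.8
eef_pos: [523.8, -139.3, 266.1]
tcp_rot: [3.141, -0.0, -3.141]
contact_force: [0.1, 0.5, -1.5]
opening: 0.244
grasp_force: 68.8
```

```bash
python3 - <<'E'
from h import *
np.set_printoptions(suppress=True,precision=1)
s=r.sense();print(s["eef_pos"],s["tcp_rot"],s["contact_force"],s["wrist_torque"])
a=r.grab_frame("side");b=r.grab_frame("top");cv2.imwrite("pics/s1.png",a);cv2.imwrite("pics/t1.png",b)
e=s["eef_pos"]
tz=e[2]-128.9+10
print("tip exp side",proj("side",[[e[0],e[1],tz],[e[0],e[1],tz+85]]),"top",proj("top",[e[0],e[1],tz]),"target",proj("side",[525,-140,135]),proj("top",[525,-140,135]))
def c(i,p,h=(25,22)):
    x,y=[int(v) for v in p];return cv2.resize(i[y-h[1]:y+h[1],x-h[0]:x+h[0]],(400,352),interpolation=2)
cv2.imwrite("pics/v5.png",np.hstack([c(a,(270,160)),c(b,(291,200))]))
E
```

```text
[ 523.8 -139.3  266.1] [ 3.1 -0.  -3.1] [ 0.1  0.5 -1.5] [ 0. -0.  0.]
tip exp side [[270.4 168.4]
 [271.4 144.8]] top [[291.5 199.7]] target [[269.9 171.6]] [[291.3 200. ]]
```

View pics/v5.png

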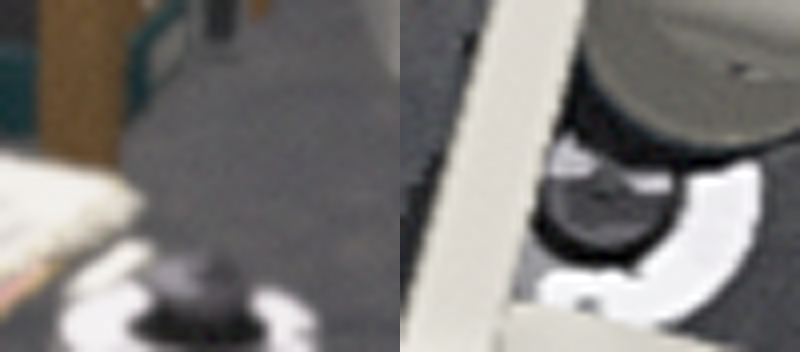

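v5: the sleeve shows in the side view, but no shank is visible above it. I'm checking whether the rod is actually in the gripper.

```bash
python3 - <<'E'
from h import *
a=cv2.imread("pics/s1.png")[95:265,205:325]
z=cv2.imread("pics/s1.png")[125:180,252:292]
cv2.imwrite("pics/v6.png",np.hstack([cv2.resize(a,(424,600),interpolation=2),cv2.resize(cv2.convertScaleAbs(z,alpha=1.5),(376,600),interpolation=2)[:, :376]]))
g=cv2.cvtColor(cv2.imread("pics/s1.png"),cv2.COLOR_BGR2GRAY)
for y in range(136,174,3):print(y,g[y,262:282])
E
```

```text
136 [80 94 82 68 67 69 70 81 66 41 52 42 58 84 81 77 68 68 80 86]
139 [73 79 75 65 58 55 70 83 66 43 42 41 63 82 81 75 78 81 86 90]
142 [61 51 62 79 94 99 82 87 68 52 50 53 77 90 92 92 91 86 89 87]
145 [46 64 89 95 91 81 84 82 80 79 76 78 79 88 94 96 96 95 94 93]
148 [40 56 69 72 81 88 88 91 88 93 94 90 91 92 91 91 91 90 88 87]
151 [50 65 83 90 89 91 94 92 92 91 91 89 90 87 89 88 87 90 87 87]
154 [88 91 91 90 89 92 94 96 95 95 93 92 92 94 91 91 91 88 90 90]
157 [96 92 96 96 95 93 96 92 93 92 92 92 89 88 90 91 92 89 88 86]
160 [96 94 93 95 95 97 97 94 93 95 94 93 92 93 92 92 90 90 88 91]
163 [154 113  94  95  96  99  95  93  93  92  93  91  93  92  94  91  93  94
  93  90]
166 [94 86 89 87 90 87 93 92 90 95 92 92 93 91 91 92 90 91 91 93]
169 [218 181 132 107 103 104 102 102 102  92  87  88  94  91  92  92  91  88
  88  87]
172 [140 138 147 154 154 150 128 104  84  71  70  69  73  84  90  95  96  94
  92  93]
```

View pics/v6.png

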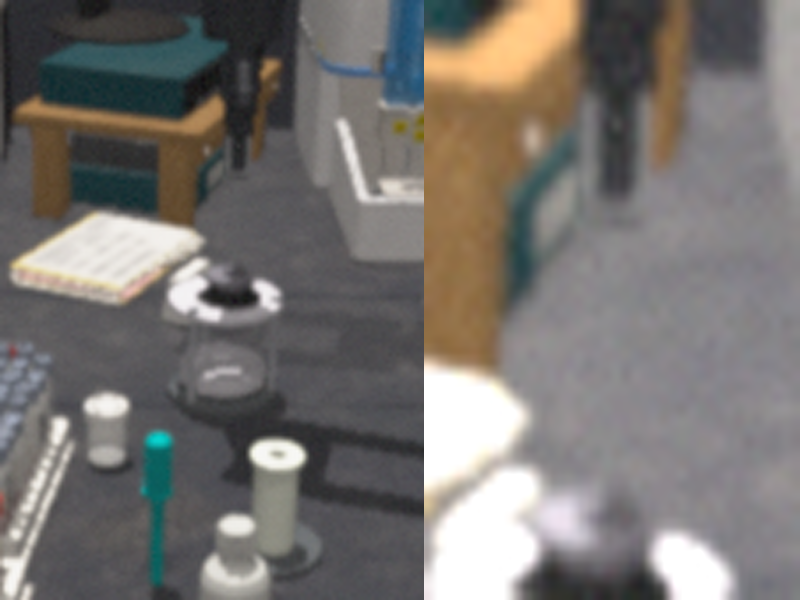

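v6: the holder is empty, so the rod is out. The handle hides behind the finger, and the shank may blend with the counter. Checking the colour statistics.

```bash
python3 - <<'E'
from h import *
np.set_printoptions(suppress=True,precision=1,linewidth=200)
a=np.mean([r.grab_frame("side").astype(float) for _ in range(5)],0)
b=cv2.imread("pics/side0.png").astype(float)
for y0,y1 in((146,150),(151,157),(158,164),(165,168),(169,172)):
    print(y0,"now",a[y0:y1,262:282].mean(0).T,"\n   start",b[y0:y1,262:282].mean((0,2)))
for n in("rod_grip","rod_tip"):print([(d["box"],d["p"]) for d in r.recognise(n,"side")])
s=r.sense();print(s["contact_force"],s["wrist_torque"])
E
```

```text
146 now [[51.7 61.2 76.  80.1 80.  83.2 87.5 89.6 90.2 92.4 92.8 91.8 92.1 92.3 91.8 92.1 91.7 92.1 91.7 90.8]
 [49.1 60.3 76.9 80.8 80.  82.  86.6 88.8 88.8 91.2 91.2 90.  90.3 89.5 90.1 90.7 90.2 89.7 89.  88.2]
 [31.4 50.4 73.9 80.1 80.5 83.9 88.9 91.1 90.7 92.2 92.5 91.5 91.8 91.8 91.9 92.9 92.6 92.  90.8 90.2]] 
   start [42.6 57.2 74.5 79.6 80.8 81.7 86.8 89.7 91.4 91.2 92.2 92.9 91.2 91.  90.5 90.6 91.7 90.1 90.2 89.2]
151 now [[79.9 86.3 90.6 92.3 92.8 94.  94.8 94.2 93.4 93.9 93.8 91.8 92.2 91.9 91.3 90.8 90.6 90.6 91.1 91.4]
 [78.7 85.2 89.2 90.9 91.1 92.  93.4 92.7 91.9 92.3 91.5 89.9 90.1 90.  89.4 88.9 88.8 88.6 88.6 88.7]
 [78.3 86.4 91.1 92.6 93.3 94.  95.1 94.7 93.6 93.7 93.1 91.6 91.5 91.1 90.  90.  89.7 89.5 89.5 89.6]] 
   start [78.1 84.8 89.1 90.6 91.3 92.6 93.4 93.9 93.1 93.8 91.3 91.8 91.1 90.1 89.7 88.7 88.9 89.2 88.8 88.6]
158 now [[112.2  99.4  95.   94.6  95.5  95.2  95.   93.2  94.   94.7  93.9  93.6  93.6  93.8  93.8  92.9  92.5  92.5  92.3  92.3]
 [114.2  99.   93.6  92.7  94.1  93.5  93.5  91.4  91.5  92.8  91.9  91.1  90.6  91.   90.6  89.5  89.6  89.3
[... 774 characters left out ...]
91.4]
169 now [[187.5 161.1 137.5 129.5 130.8 130.  121.3 113.9 104.4  89.1  80.7  82.1  87.3  90.8  93.3  93.9  94.1  93.3  91.2  91.6]
 [194.3 166.3 138.  126.3 126.1 124.2 115.9 108.4  99.8  84.9  77.9  79.2  84.6  88.6  91.1  91.1  91.8  90.1  88.9  88.2]
 [198.7 170.3 141.5 129.5 130.1 127.9 119.7 111.9 102.6  87.5  79.6  81.3  87.1  90.7  93.1  94.2  93.1  92.9  91.8  90.7]] 
   start [199.  168.4 139.8 128.1 128.6 130.9 127.8 123.6 122.7 124.2 127.8 126.3 121.7 111.4 102.2  95.4  92.6  91.8  90.9  89.3]
[([245.3, 218.9, 259.3, 261.9], 0.73)]
[([248.2, 219.0, 252.6, 260.3], 0.62), ([269.1, 143.9, 273.6, 167.3], 0.42), ([228.2, 209.0, 241.7, 226.6], 0.17)]
[ 0.4  0.6 -1.9] [ 0.  0. -0.]
```

The detector puts the shank at px (269–273.6, 144–167), which matches a held rod, so I'll go by feel. The holder-to-sleeve difference is the same in both views, (22.8, −284). That puts the TCP target at ≈(526.5, −141).

>>> carry_out --delta_pos '[[-0.0027,-0.0017,0],[-0.0027,-0.0017,0.004],[-0.0027,-0.0017,0.008],[-0.0027,-0.0017,0.01],[-0.0027,-0.0017,0.012],[-0.0027,-0.0017,0.014],[-0.0027,-0.0017,0.015],[-0.0027,-0.0017,0.015]]' --rot '[[0,0,0],[0,0,0],[0,0,0],[0,0,0],[0,0,0],[0,0,0],[0,0,0],[0,0,0]]'

```text
clock: 8.25
eef_pos: [526.5, -141.8, 251.3]
tcp_rot: [3.142, -0.0, 3.141]
contact_force: [-0.3, 0.1, -1.4]
opening: 0.241
grasp_force: 68.8
```

>>> carry_out --delta_pos '[[0,0,0.001],[0,0,0.002],[0,0,0.003],[0,0,0.004],[0,0,0.004]]' --rot '[[0,0,0],[0,0,0],[0,0,0],[0,0,0],[0,0,0]]'

```text
clock: 8.88
eef_pos: [526.5, -141.8, 247.2]
tcp_rot: [3.142, -0.0, 3.141]
contact_force: [-0.1, 0.6, -1.2]
opening: 0.239
grasp_force: 68.8
```

>>> carry_out --delta_pos '[[0,0,0.001],[0,0,0.002],[0,0,0.003],[0,0,0.004],[0,0,0.005],[0,0,0.006],[0,0,0.006]]' --rot '[[0,0,0],[0,0,0],[0,0,0],[0,0,0],[0,0,0],[0,0,0],[0,0,0]]'

```text
clock: 9.75
eef_pos: [526.5, -141.8, 241.2]
tcp_rot: [3.142, -0.0, 3.141]
contact_force: [-0.1, -0.1, -1.1]
opening: 0.237
grasp_force: 68.8
```

```bash
python3 - <<'E'
from h import *
np.set_printoptions(suppress=True,precision=1,linewidth=200)
a=r.grab_frame("side");b=r.grab_frame("top")
for n in("rod_grip","rod_tip","sleeve"):
  for c in("side","top"):print(n,c,[(d["box"],d["p"]) for d in r.recognise(n,c)])
s=r.sense();e=s["eef_pos"];print(e,s["contact_force"],s["wrist_torque"])
print(proj("side",[e[0],e[1],e[2]-34]),proj("side",[e[0],e[1],135]))
z=cv2.resize(a[120:195,225:325],(800,600),interpolation=2);cv2.imwrite("pics/v7.png",z)
E
```

```text
rod_grip side [([244.2, 219.0, 258.2, 261.4], 0.82), ([270.0, 152.7, 269.9, 175.0], 0.42)]
rod_grip top [([180.9, 171.5, 189.0, 183.6], 0.39)]
rod_tip side [([270.6, 151.2, 273.3, 173.3], 0.64), ([244.1, 218.5, 251.5, 261.2], 0.54)]
rod_tip top []
sleeve side [([269.5, 151.8, 270.3, 175.8], 0.56)]
sleeve top [([349.1, 194.1, 360.0, 210.4], 0.73)]
[ 526.6 -141.8  241.3] [-0.1  0.2 -1.3] [ 0. -0. -0.]
[[270.3 151.6]] [[269.5 171.4]]
```

View pics/v7.png

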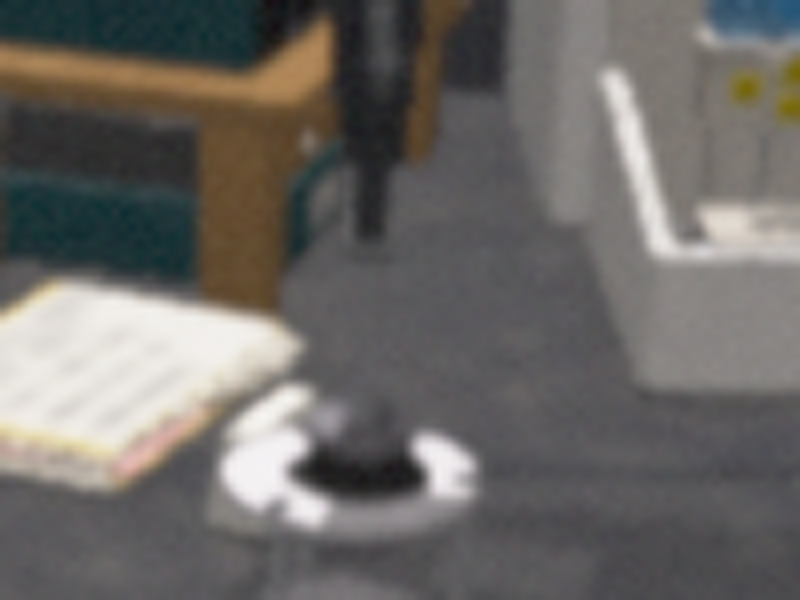

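v7: the gripper is above the sleeve with the collar faintly visible at crop (370,252). The rod seems to run down to the sleeve at (370,400), and there is no contact force. Continuing the feel downward.

>>> carry_out --delta_pos '[[0,0,0.001],[0,0,0.002],[0,0,0.003],[0,0,0.004],[0,0,0.004]]' --rot '[[0,0,0],[0,0,0],[0,0,0],[0,0,0],[0,0,0]]'

```text
clock: 10.78
eef_pos: [526.6, -141.8, 237.4]
tcp_rot: [-3.142, 0.0, 3.141]
contact_force: [-0.9, 1.2, 1.0]
opening: 0.239
grasp_force: 69.0
```

>>> carry_out --delta_pos '[[0,0,0.001],[0,0,0.002],[0,0,0.003],[0,0,0.003]]' --rot '[[0,0,0],[0,0,0],[0,0,0],[0,0,0]]'

```text
clock: 11.28
eef_pos: [526.9, -141.9, 234.7]
tcp_rot: [-3.141, 0.001, 3.141]
contact_force: [-1.1, -0.4, 5.9]
opening: 0.237
grasp_force: 69.6
```

>>> carry_out --delta_pos '[[0,0,0.001],[0,0,0.002],[0,0,0.003],[0,0,0.004],[0,0,0.004]]' --rot '[[0,0,0],[0,0,0],[0,0,0],[0,0,0],[0,0,0]]'

```text
clock: 11.9
eef_pos: [527.3, -142.0, 231.4]
tcp_rot: [-3.141, 0.002, 3.141]
contact_force: [-1.3, 0.9, 10.5]
opening: 0.241
grasp_force: 70.2
```

>>> carry_out --delta_pos '[[0,0,0.001],[0,0,0.002],[0,0,0.003],[0,0,0.003]]' --rot '[[0,0,0],[0,0,0],[0,0,0],[0,0,0]]'

```text
clock: 12.4
eef_pos: [527.3, -142.0, 228.5]
tcp_rot: [-3.141, 0.002, 3.141]
contact_force: [-1.2, 1.2, 12.2]
opening: 0.238
grasp_force: 70.2
```

>>> carry_out --delta_pos '[[0,0,0.001],[0,0,0.002],[0,0,0.003],[0,0,0.004],[0,0,0.005],[0,0,0.006],[0,0,0.006]]' --rot '[[0,0,0],[0,0,0],[0,0,0],[0,0,0],[0,0,0],[0,0,0],[0,0,0]]'

```text
clock: 13.28
eef_pos: [527.3, -142.0, 222.5]
tcp_rot: [-3.141, 0.002, 3.141]
contact_force: [-1.9, 1.2, 12.7]
opening: 0.242
grasp_force: 70.2
```

Sliding steadily at about 13 N; continuing.

>>> carry_out --delta_pos '[[0,0,0.0015],[0,0,0.003],[0,0,0.0045],[0,0,0.006],[0,0,0.0075],[0,0,0.009],[0,0,0.01],[0,0,0.01]]' --rot '[[0,0,0],[0,0,0],[0,0,0],[0,0,0],[0,0,0],[0,0,0],[0,0,0],[0,0,0]]'

```text
clock: 14.28
eef_pos: [527.3, -142.0, 212.5]
tcp_rot: [-3.141, 0.002, 3.141]
contact_force: [-1.7, 0.6, 11.9]
opening: 0.243
grasp_force: 70.3
```

>>> carry_out --delta_pos '[[0,0,0.0015],[0,0,0.003],[0,0,0.0045],[0,0,0.006],[0,0,0.0075],[0,0,0.009],[0,0,0.01],[0,0,0.01]]' --rot '[[0,0,0],[0,0,0],[0,0,0],[0,0,0],[0,0,0],[0,0,0],[0,0,0],[0,0,0]]'

```text
clock: 15.28
eef_pos: [527.2, -142.0, 202.3]
tcp_rot: [-3.141, 0.002, 3.141]
contact_force: [-0.1, -0.5, 11.2]
opening: 0.24
grasp_force: 70.3
```

>>> carry_out --delta_pos '[[0,0,0.0015],[0,0,0.003],[0,0,0.0045],[0,0,0.006],[0,0,0.0075],[0,0,0.009],[0,0,0.01],[0,0,0.01]]' --rot '[[0,0,0],[0,0,0],[0,0,0],[0,0,0],[0,0,0],[0,0,0],[0,0,0],[0,0,0]]'

```text
clock: 16.27
eef_pos: [526.6, -141.6, 191.1]
tcp_rot: [3.141, -0.0, 3.141]
contact_force: [0.6, 4.3, 0.3]
opening: 0.239
grasp_force: 69.0
```

>>> carry_out --delta_pos '[[0,0,0.002],[0,0,0.004],[0,0,0.004],[0,0,0.004]]' --rot '[[0,0,0],[0,0,0],[0,0,0],[0,0,0]]'

```text
clock: 16.77
eef_pos: [526.6, -141.7, 187.3]
tcp_rot: [3.141, -0.0, 3.141]
contact_force: [1.8, 5.0, -0.1]
opening: 0.245
grasp_force: 69.1
```

```bash
python3 - <<'E'
from h import *
a=r.grab_frame("side");b=cv2.imread("pics/side0.png")
print([(d["box"],d["p"]) for d in r.recognise("catch_pan","side")],r.sense()["contact_force"])
f=lambda i:cv2.resize(i[165:220,245:295],(400,440),interpolation=2)
cv2.imwrite("pics/v8.png",np.hstack([f(b),f(a)]))
E
```

```text
[([260.9, 191.9, 277.8, 208.1], 0.65)] [0.96176125 4.52024756 0.51001204]
```

View pics/v8.png

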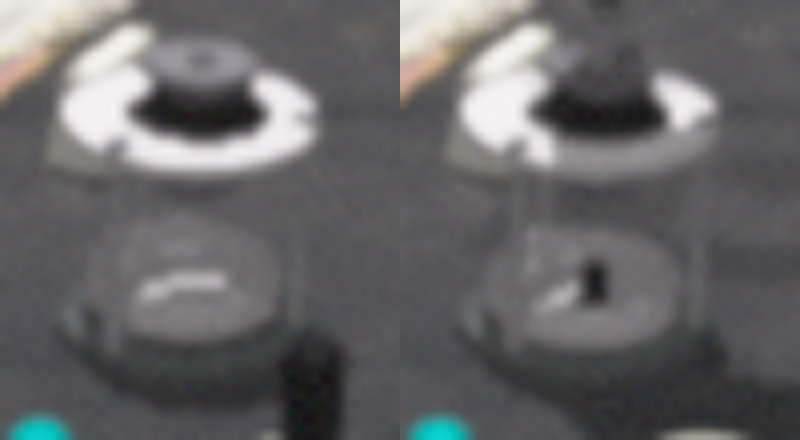

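v8: before on the left, now on the right. The black bung stands in the catch pan at crop (595,282). Withdrawing and returning to above the holder.

>>> carry_out --delta_pos '[[0,0.001,-0.005],[0,0.001,-0.02],[0,0.001,-0.035],[0,0.001,-0.05],[0,0.001,-0.07],[0,0.001,-0.09],[0,0.001,-0.09],[0,0.001,-0.09]]' --rot '[[0,0,0],[0,0,0],[0,0,0],[0,0,0],[0,0,0],[0,0,0],[0,0,0],[0,0,0]]'

```text
clock: 17.88
eef_pos: [526.3, -140.8, 277.0]
tcp_rot: [-3.141, -0.0, 3.141]
contact_force: [0.2, -0.1, -1.4]
opening: 0.238
grasp_force: 68.9
```

>>> carry_out --delta_pos '[[0.003,0.03,0],[0.006,0.08,0],[0.01,0.13,0],[0.014,0.18,0],[0.018,0.23,0],[0.0229,0.27,0],[0.0229,0.2837,0],[0.0229,0.2837,0]]' --rot '[[0,0,0],[0,0,0],[0,0,0],[0,0,0],[0,0,0],[0,0,0],[0,0,0],[0,0,0]]'

```text
clock: 18.88
eef_pos: [503.5, 143.1, 276.6]
tcp_rot: [-3.141, -0.001, -3.14]
contact_force: [0.7, -1.3, -0.6]
opening: 0.238
grasp_force: 69.0
```

>>> carry_out --delta_pos '[[0,0,0.02],[0,0,0.04],[0,0,0.045],[0,0,0.045],[0,0,0.045]]' --rot '[[0,0,0],[0,0,0],[0,0,0],[0,0,0],[0,0,0]]'

```text
clock: 19.5
eef_pos: [504.3, 142.6, 233.0]
tcp_rot: [3.141, 0.001, 3.141]
contact_force: [-0.3, 0.2, -1.6]
opening: 0.236
grasp_force: 69.1
```

```bash
python3 - <<'E'
from h import *
s=r.sense();e=s["eef_pos"];print(e,s["tcp_rot"],s["contact_force"])
a=r.grab_frame("side")
print(proj("side",[[e[0],e[1],e[2]-118.9],[e[0],e[1],95],[e[0],e[1],e[2]-34]]))
cv2.imwrite("pics/v9.png",cv2.resize(a[165:240,235:335],(800,600),interpolation=2))
E
```

```text
[504.27134066 142.62449451 233.03252712] [3.14137465e+00 1.10289930e-03 3.14089194e+00] [-0.273508    0.24964424 -1.6315912 ]
[[282.89277528 216.65166075]
 [282.54101491 222.5032227 ]
 [284.51039211 189.57445191]]
```

View pics/v9.png

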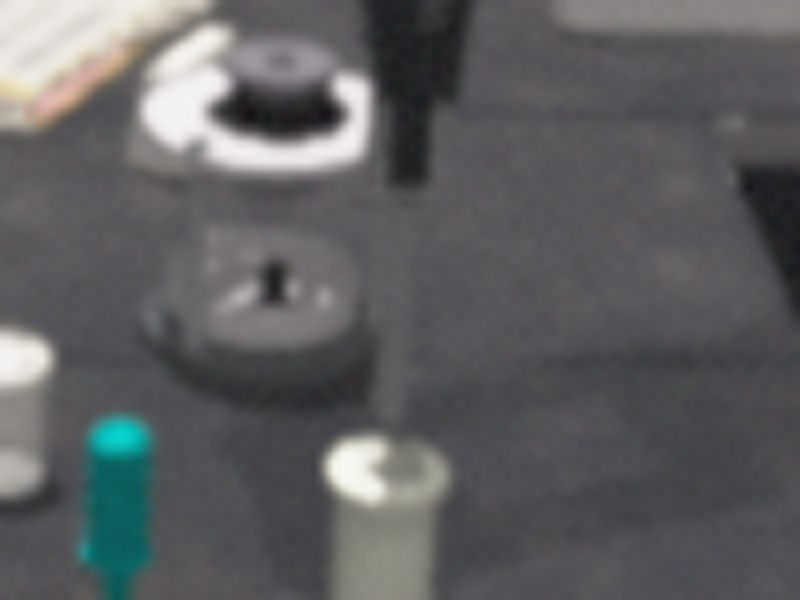

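v9: the shank (faint) ends at crop x≈388 just above the holder rim centre at (387,468), so it is aligned. Inserting.

>>> carry_out --delta_pos '[[0,0,0.008],[0,0,0.016],[0,0,0.02],[0,0,0.023],[0,0,0.026],[0,0,0.028],[0,0,0.028]]' --rot '[[0,0,0],[0,0,0],[0,0,0],[0,0,0],[0,0,0],[0,0,0],[0,0,0]]'

```text
clock: 20.42
eef_pos: [503.7, 142.9, 204.2]
tcp_rot: [-3.142, -0.0, 3.141]
contact_force: [-0.7, 0.2, -1.8]
opening: 0.234
grasp_force: 69.1
```

Inside with no contact. Lower to just above the seat.

>>> carry_out --delta_pos '[[0,0,0.015],[0,0,0.03],[0,0,0.045],[0,0,0.06],[0,0,0.07],[0,0,0.072],[0,0,0.072]]' --rot '[[0,0,0],[0,0,0],[0,0,0],[0,0,0],[0,0,0],[0,0,0],[0,0,0]]'

```text
clock: 21.3
eef_pos: [503.9, 142.9, 132.4]
tcp_rot: [3.142, 0.0, 3.141]
contact_force: [0.2, -0.4, -2.5]
opening: 0.239
grasp_force: 69.1
```

>>> carry_out --delta_pos '[[0,0,0.001],[0,0,0.002],[0,0,0.003],[0,0,0.0035],[0,0,0.0035]]' --rot '[[0,0,0],[0,0,0],[0,0,0],[0,0,0],[0,0,0]]'

```text
clock: 21.92
eef_pos: [503.8, 142.9, 128.9]
tcp_rot: [3.142, 0.0, 3.141]
contact_force: [-1.2, 1.0, 1.4]
opening: 0.237
grasp_force: 69.6
```

>>> carry_out --delta_pos '[[0,0,0],[0,0,0],[0,0,0],[0,0,0],[0,0,0],[0,0,0],[0,0,0],[0,0,0]]' --rot '[[0,0,0],[0,0,0],[0,0,0],[0,0,0],[0,0,0],[0,0,0],[0,0,0],[0,0,0]]' --claw 0.06

```text
clock: 22.92
eef_pos: [503.7, 142.9, 128.8]
tcp_rot: [-3.142, -0.0, 3.141]
contact_force: [0.3, -0.2, 0.6]
opening: 0.704
grasp_force: 0.0
```

>>> carry_out --delta_pos '[[0,0,-0.01],[0,0,-0.03],[0,0,-0.06],[0,0,-0.1],[0,0,-0.15],[0.04,0,-0.18],[0.09,0,-0.18],[0.09,0,-0.18]]' --rot '[[0,0,0],[0,0,0],[0,0,0],[0,0,0],[0,0,0],[0,0,0],[0,0,0],[0,0,0]]'

```text
clock: 23.92
eef_pos: [411.1, 142.6, 309.7]
tcp_rot: [3.141, 0.0, -3.141]
contact_force: [0.5, -0.0, 0.3]
opening: 0.699
grasp_force: 0.0
```

```bash
python3 - <<'E'
from h import *
a=r.grab_frame("side");b=r.grab_frame("top");s=cv2.imread("pics/side0.png")
f=lambda i:cv2.resize(i[165:265,235:302],(400,597),interpolation=2)
cv2.imwrite("pics/v10.png",np.hstack([f(s),f(a)]))
g=cv2.cvtColor(a,cv2.COLOR_BGR2GRAY);g0=cv2.cvtColor(s,cv2.COLOR_BGR2GRAY)
for y in(206,208,214,222,225):print(y,g0[y,276:294],g[y,276:294])
print(r.sense()["eef_pos"],r.sense()["contact_force"])
E
```

```text
206 [78 66 63 62 70 68 65 58 63 70 72 81 81 84 85 86 86 91] [102  89  77  72  66  70  62  61  65  72  77  78  83  86  87  89  87  89]
208 [65 64 65 65 58 50 41 50 47 50 47 58 74 86 90 90 85 86] [71 66 68 62 57 48 43 48 51 46 49 59 75 84 85 89 85 85]
214 [46 50 54 49 36 29 31 25 27 31 28 43 74 84 82 82 84 81] [49 49 54 49 33 26 28 31 31 27 28 47 74 84 82 82 77 78]
222 [215 242 242 214 127  66  46  33  35  43  77 164 233 234 189 116  84  78] [215 242 242 214 126  63  46  42  42  42  84 171 234 234 187 117  83  76]
225 [164 224 239 240 235 224 207 169 148 144 152 182 224 233 209 136  89  82] [165 224 239 241 235 224 210 171 154 154 164 184 225 234 209 137  90  81]
[413.97399064 143.05399867 309.64289074] [1.36438166 0.15233072 0.46372445]
```

View pics/v10.png

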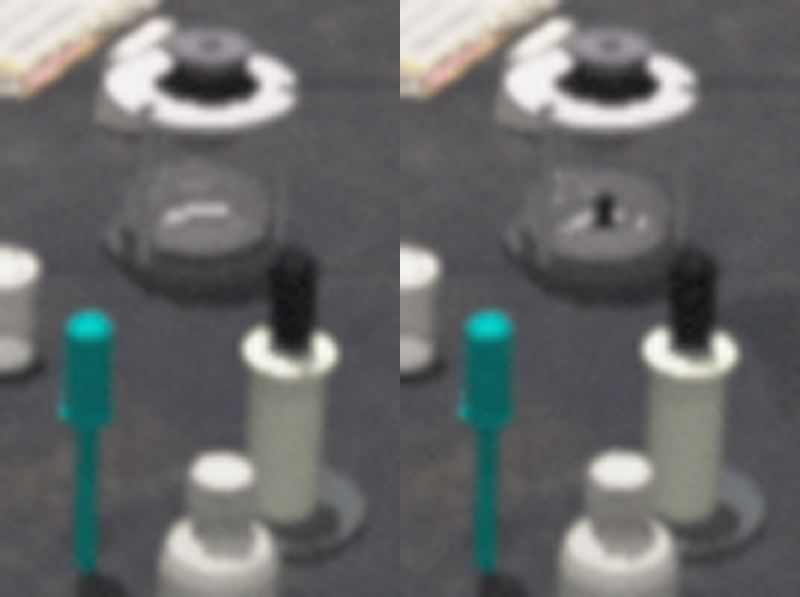

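v10: the rod stands in the holder just as it did at the start (handle at crop (692,300) on the right). The bung is in the pan at (605,210), and the bystanders in view (bottle, jar) have not moved. Handing in.

>>> carry_out --delta_pos '[[0,0,0],[0,0,0],[0,0,0]]' --rot '[[0,0,0],[0,0,0],[0,0,0]]'

```text
clock: 24.4
eef_pos: [414.1, 142.9, 308.5]
tcp_rot: [-3.141, -0.001, 3.141]
contact_force: [0.2, 0.0, 0.7]
opening: 0.699
grasp_force: 0.0
```

```bash
python3 -c "
from rig import r
print(r.sign_off())"
```

```text
the job is handed in; nothing more can be done
None
```

The job is handed in at about 24 s: the bung is in the catch pan, the highest push I read was about 13 N (roughly 15 N with the rod's weight, limit 25 N), and the rod is back upright in its holder with its collar on the rim; no verdict was returned.

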